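# Index the sample carousel to the next vial

### The job

Bring the next vial in front of the reader: press the carousel's red indexing plunger in with the fingertips and turn the table counter-clockwise (seen from above) to the next notch, one sixth of a turn, so that the plunger springs fully up again and locks it there. Only press and push: leave all the vials standing in their cups, do not lift anything, and leave the other things on the worktop where they are.

Things in the scene. Friction and masses are not known exactly. Their poses are not given: they have to be found in the camera images.
- carousel_base: Fixed, screwed-down base of the sample carousel: grey foot disc (190 mm), aluminium index plate (188 mm, 22 to 28 mm high) with 6 notches in its rim, 60 degrees apart. Origin: on the worktop, on the vertical turning axis; z up. +x points from the axis to the plunger's place at the start; the next notch lies 60 degrees counter-clockwise seen from above (from +x towards +y).
- reader_window (a point): Window of the fixed vial reader, a black head on a grey bracket of the base, 87 mm high, 102 to 120 mm from the turning axis, at -150 degrees in the base's frame. The point is 70 mm above the worktop.
- carousel_table (a joint): Turn of the carousel table in rad, 0 at the start, positive counter-clockwise seen from above; 1.047 (60 degrees) is the next notch, with play of about 0.02 either way. With the plunger pressed in it turns with about 1 to 2 N at the plunger's radius and stays where it is left. End stops at -2.1 and 2.8.
- table_center (a point): Centre of the top of the white turning table, on the axis, 38 mm above the worktop. Disc of 160 mm with six blue cups (38 mm outside, 32 mm inside, 20 mm high, centres 55 mm from the axis, at 30, 90, 150, 210, 270 and 330 degrees counter-clockwise from the plunger). An ear carries the plunger and the push post.
- plunger (a joint): Travel of the spring plunger in m: 0 up (lug in a notch, table locked), 0.012 fully down. The spring gives 3.6 N at the top, 7.2 N fully down. Beyond 0.006 the lug is under the index plate and the table turns. Let up between notches, it rests at 0.005 to 0.006 under the plate while the table can turn on, and springs up to 0 by itself in the next notch.
- knob_top (a point): Centre of the flat top of the plunger's red round knob (32 mm across, 13 mm high), 104 mm from the turning axis, 92 mm above the worktop when up; moves with table and plunger. Pressed straight down.
- post_face (a point): Point on the push post, an upright aluminium plate on the ear, counter-clockwise of the knob: 8 mm thick, 26 mm wide radially, top 112 mm above the worktop. The point lies on the face towards the knob, 27 mm from the knob's centre line, 105 mm above the worktop. A fingertip over the knob that moves counter-clockwise comes against this face and drives the table.
- vial_a: Loose glass sample vial with a white cap, 27 mm across, 56 mm high, standing in the table's cup at 90 degrees from the plunger; its foot is 41 mm and its top 97 mm above the worktop. Origin: centre of the underside.
- vial_b: Loose glass sample vial with a black cap, 27 mm across, 56 mm high, standing in the table's cup at 150 degrees from the plunger; its foot is 41 mm and its top 97 mm above the worktop. Origin: centre of the underside. It is the one that comes before the reader next.
- vial_c: Loose glass sample vial with a white cap, 27 mm across, 56 mm high, standing in the table's cup at 210 degrees from the plunger; its foot is 41 mm and its top 97 mm above the worktop. Origin: centre of the underside. It is in front of the reader at the start.
- vial_d: Loose glass sample vial with a black cap, 27 mm across, 56 mm high, standing in the table's cup at 270 degrees from the plunger; its foot is 41 mm and its top 97 mm above the worktop. Origin: centre of the underside.
- bung_0: Bystander: red-brown rubber bung, 28 mm across, 26 mm high, on the worktop left of the carousel. Origin: centre of the underside.
- petri: Bystander: clear petri dish, 94 mm across, 17 mm high, on the worktop right of the carousel. Origin: centre of the underside.
- beaker: Bystander: white beaker, 74 mm across, 90 mm high, on the worktop right of the carousel. Origin: centre of the underside.
Not all that is in view belongs to the job. Leave any pink look-alike of the vial_b alone.

How it is judged:
On the way, in this order (a step that is already met when the one before it is completed fails the run):
1. the plunger is pressed in far enough to free the table (5 mm or more), with the table still near its first notch (value of joint plunger above 0.005 m and value of joint carousel_table between -0.3 and 0.3 rad), for 0.05 s.
2. the table is at the next notch and the plunger has sprung up into it (value of joint carousel_table between 0.995 and 1.099 rad and value of joint plunger below 0.003 m), for 0.2 s.
At the end, for the whole second after the job is handed in: The table stands at rest one notch (60 degrees, within 3 degrees) counter-clockwise of its start with the plunger up (within 3 mm of the top), and all four vials stand upright (within 0.2 rad) and fully down in their cups (all of step 2 and velocity of joint carousel_table between -0.05 and 0.05 rad/s and horizontal distance between vial_a and carousel_base between 0.048 and 0.062 m and z of each of vial_a, vial_b, vial_c, vial_d in the frame of carousel_base below 0.045 m and angle between each of vial_a, vial_b, vial_c, vial_d's own z axis and vertical below 0.2 rad and horizontal distance between vial_b and carousel_base between 0.048 and 0.062 m and horizontal distance between vial_c and carousel_base between 0.048 and 0.062 m and horizontal distance between vial_d and carousel_base between 0.048 and 0.062 m); the robot touches nothing.
It fails at once if a vial is lifted more than 12 mm or tipped over (z of any of vial_a, vial_b, vial_c, vial_d in the frame of carousel_base above 0.053 m or angle between any of vial_a, vial_b, vial_c, vial_d's own z axis and vertical above 0.4 rad).
It fails at once if the bung, the petri dish or the beaker is moved more than 15 mm (distance of any of bung_0, petri, beaker from where it was at the start of the episode above 0.015 m).
It also fails if it takes over 48 s, if anything falls off the work surface, if the arm or the gripper's body presses on something with over 40 N, if the wrist force passes 120 N, or if a joint passes its speed limit or range.

### The arm

A 7-joint arm with a two-finger parallel gripper is mounted at the origin on a cart in front of the work surface, level with it; the furniture and walls round the work are solid. World frame = base frame: x ahead of the robot, y to its left, z up, the work surface at z = 0. Lengths are in m, angles in rad, forces in N, time in s.
With the tool pointing down it reaches from about 0.4 to 0.85 m from the base axis. Payload 10.4 kg.
Tool frame: the origin (TCP) lies at the very end of the fingers, on their centre line; the grasp point (between the pads) lies 19 mm behind it (grip_point_offset is the distance from the TCP to the grasp point, in m); z points along the fingers, y is the line along which they close (so a half turn about z gives the same grasp; the last joint's range is limited). The gripper opens to 87 mm and grips with 3 to 60 N. Pads are 19 mm wide; open, the fingers measure 117 mm over their backs; the gripper's body (75 mm by 190 mm) begins 51 mm behind the grasp point.
Start: joints at [-1.365, 0.332, -0.065, 1.46, 0.022, 1.35, -0.088], TCP at [0.142, 0.609, 0.19] pointing down, gripper open.
Joint ranges: [-2.6, 2.6], [-0.5, 2.12], [-1.47, 1.34], [0.16, 2.42], [-1.27, 4.41], [0.06, 2.06], [-2.6, 2.6]. Speed limits (rad/s): [2.22, 2.22, 2.79, 2.79, 3.14, 3.14, 3.14].

### API

Orientations are given as a unit quaternion [x, y, z, w].
In Python, from bench import * gives the robot as it stands.
- The arm moves only by the tool play_rows, never from a script. Its argument "increments" is text: rows parted by semicolons, each of 7 numbers parted by spaces: the turn, a rotation vector about the tool's x, y, z in rad, then the shift along the tool's x, y, z in m, then the opening, from 0 (shut) to 1 (fully open). A call has 1 to 8 rows; each row is the pose to reach, as a shift and turn from the pose commanded when the call began, along the tool's axes at that moment; what a row does not reach only later rows make up. A row lasts 1/10 s, in which the tool goes at most 50 mm and 8.59 degrees, less where a joint would pass 70% of its speed; a pose out of reach is approached as far as the arm can. A call with a gripper value outside its range is refused whole. The fingers move at their own pace and stop on an object; "grip_force" is the grip in N (left out, the last holds). Time passes only in rows, so rows that repeat a pose let the fingers close. It gives the time, the measured TCP pose, the force, the opening and the grip force at its end, in the units of the state.
- read_state(): the state, without advancing time (a new reading comes with each control period).
- camera(name): name is "side" or "top" or "wrist"; returns a dict with "color" (400x640x3 uint8, red, green, blue), "fx", "fy", "cx", "cy" (pixels), "camera_from_world" (4x4, takes a point from world to camera coordinates); the wrist camera has in their place "mount" (4x4, takes a point from camera to tool coordinates, whose origin is the TCP and whose axes are the flange's). Camera axes: x right, y down, z forward; pixel columns grow to the right and rows downward; lengths in m; the calibration is good to about 2 mm. The wrist camera is an equidistant fisheye: a pixel r from the principal point sees the ray r / f radians off the axis. A picture is of the moment at which its call begins: read the wrist's pose just before it. There is no depth.
- close_job(): hands the job in; it is judged then, once.
The state is a dict: "time": time; "joint_positions": joint angles; "joint_vel": joint speeds; "joint_torque": joint torques, N m; "ee_pos": TCP position; "eef_rot": TCP orientation; "ft_force": force on the tool from outside, world axes, zero at the start; "torque": the same for the moment, N m; "width": finger opening in m; "grip_force": force on a finger pad.
Only numpy, scipy, OpenCV 4.12 (cv2) and the standard library are available. Lean on these libraries where they do the work, as an engineer would, in place of code of your own. Each camera call takes 0.05 s, during which the arm holds its last target. There are 200 camera calls.

## Working session

There is one attempt and no reset: what is moved stays moved. The work goes in short steps, Python scripts to look and compute and a tool call to move; the robot and the scene stay as the last step left them, time stands still between calls to the robot, and variables do not carry over. Pictures are saved under pics/ and viewed, at most 10 in all, crops included, and the job is handed in when it is done.

Besides the shell and the picture viewer there is one more tool, called as name(argument=value, ...), one argument or row to a line, values as JSON. play_rows: Moves the arm, as the interface text tells. Its arguments: {"type":"object","properties":{"increments":{"type":"string"},"grip_force":{"type":"number"}},"required":["increments"]}

```bash
mkdir -p pics
python3 - <<'E'
from bench import *
import cv2,numpy as np
s=read_state();print(s)
for n in("side","top"):
    c=camera(n);cv2.imwrite(f"pics/{n}0.png",c["color"][...,::-1]);print(n,c["fx"],c["fy"],c["cx"],c["cy"],c["camera_from_world"].tolist() if hasattr(c["camera_from_world"],'tolist') else c["camera_from_world"])
E
```

```text
{'time': 0.0, 'joint_positions': array([-1.36461615,  0.33284327, -0.0647294 ,  1.46096978,  0.0216261 ,
        1.34987864, -0.08848419]), 'joint_vel': array([-0.0001777 , -0.00032458,  0.0013211 ,  0.00120736,  0.00031535,
       -0.00064079,  0.00030306]), 'joint_torque': array([-7.19592254e-05, -6.23272991e+01,  2.42197764e-02, -3.89884257e+01,
       -6.14854437e-02,  4.01653675e-02,  1.59179040e-04]), 'ee_pos': array([0.14164409, 0.60828725, 0.18875832]), 'eef_rot': array([ 1.14105519e-01,  9.93468388e-01, -7.00069047e-04, -3.92093087e-05]), 'ft_force': array([ 0.24881099,  0.29943732, -0.8406838 ]), 'torque': array([-0.02235437, -0.03251838, -0.05683757]), 'grip_force': 0.0, 'width': 0.08684193071446865}
side 448.45210239520947 448.45210239520947 310.2463559151757 203.20449795590253 [[0.9445788708780638, -0.327716760507359, -0.01929978169007425, -0.5004007260439298], [-0.17678832702657812, -0.4582593338827169, -0.8710592806098287, 0.16565383958161284], [0.2766164205499484, 0.8261961678632569, -0.49079858199693605, 0.9015193135440813], [0.0, 0.0, 0.0, 1.0]]
top 513.0487403896009 513.0487403896009 323.7358292015176 200.64865176255643 [[-0.01690359080522724, -0.9996339862483079, -0.0211225508688415, -0.013367097054376217], [-0.9846942500770003, 0.02030868754561538, -0.17310341150730724, 0.4939234027947561], [0.1734690245639924, 0.01787318515239877, -0.9846771281843224, 1.1664456279833917], [0.0, 0.0, 0.0, 1.0]]
```

View pics/top0.png

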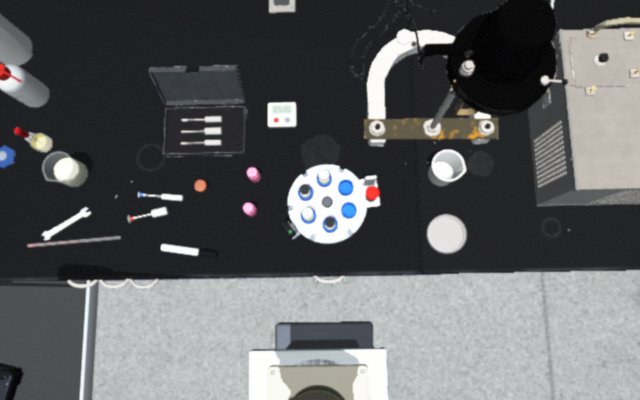

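View pics/side0.png

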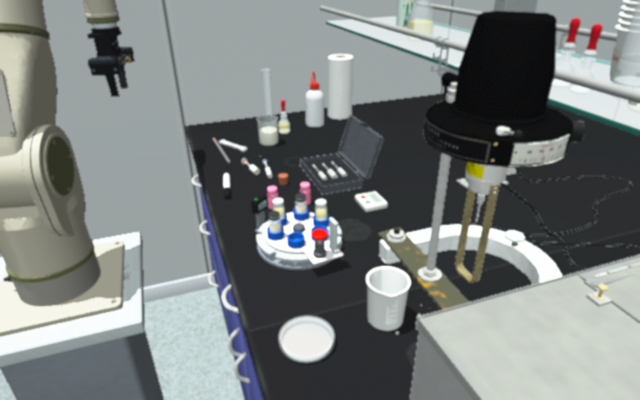

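The top view shows the carousel around (327,203), the red knob at (372,193) with the post just above it at (371,181), and the reader at (293,230). In the side view the knob is at (320,237) with the post beside it at (333,235). Next I measure by triangulating the two views.

```bash
cat > h.py <<'E'
from bench import *
import cv2,numpy as np
def P(c): 
    K=np.array([[c["fx"],0,c["cx"]],[0,c["fy"],c["cy"]],[0,0,1]]);return K@np.array(c["camera_from_world"])[:3]
def plane(c,uv,z):
    M=P(c);H=np.c_[M[:,0],M[:,1],M[:,2]*z+M[:,3]];q=np.linalg.solve(H,[uv[0],uv[1],1]);return q[:2]/q[2]
def tri(c1,a,c2,b):
    X=cv2.triangulatePoints(P(c1),P(c2),np.float64(a).reshape(2,1),np.float64(b).reshape(2,1)).ravel();return X[:3]/X[3]
def proj(c,X):
    q=P(c)@np.append(X,1);return q[:2]/q[2]
def blobs(img,lo,hi,amin=15):
    h=cv2.cvtColor(img,cv2.COLOR_RGB2HSV);m=cv2.inRange(h,lo,hi)
    n,_,st,ce=cv2.connectedComponentsWithStats(m);return [(ce[i].round(1).tolist(),st[i].tolist()) for i in range(1,n) if st[i,4]>=amin]
E
python3 - <<'E'
from h import *
t=camera("top");s=camera("side")
for n,c in(("top",t),("side",s)):
    I=c["color"]
    print(n,"red",[b for b in blobs(I,(0,170,120),(5,255,255))+blobs(I,(174,170,120),(180,255,255)) if 200<b[0][0]<420])
    print(" blue",[b for b in blobs(I,(103,150,90),(118,255,255)) if 200<b[0][0]<420])
    w,h=(100,75)
    cx,cy=(335,200) if n=="top" else (300,232)
    cv2.imwrite(f"pics/{n}z.png",cv2.resize(I[cy-50:cy+50,cx-65:cx+65,::-1],None,fx=5.9,fy=5.9,interpolation=cv2.INTER_CUBIC))
E
```

```text
top red [([372.5, 192.5], [367, 187, 13, 13, 133])]
 blue [([325.0, 182.4], [318, 176, 13, 10, 27]), ([345.3, 187.1], [339, 180, 14, 15, 164]), ([307.2, 195.3], [299, 188, 14, 12, 35]), ([348.4, 210.0], [342, 203, 14, 15, 167]), ([309.7, 219.0], [302, 212, 14, 11, 26]), ([331.6, 227.1], [324, 219, 13, 13, 27])]
side red [([313.9, 85.1], [311, 82, 7, 7, 43]), ([319.1, 234.4], [313, 231, 13, 9, 86]), ([318.9, 233.9], [312, 229, 15, 11, 37])]
 blue [([300.7, 214.7], [292, 208, 18, 12, 91]), ([283.6, 221.1], [282, 217, 4, 9, 25]), ([320.5, 223.3], [314, 217, 14, 12, 97]), ([275.3, 234.9], [268, 230, 15, 9, 87]), ([295.8, 239.1], [288, 231, 16, 16, 205])]
```

View pics/topz.png

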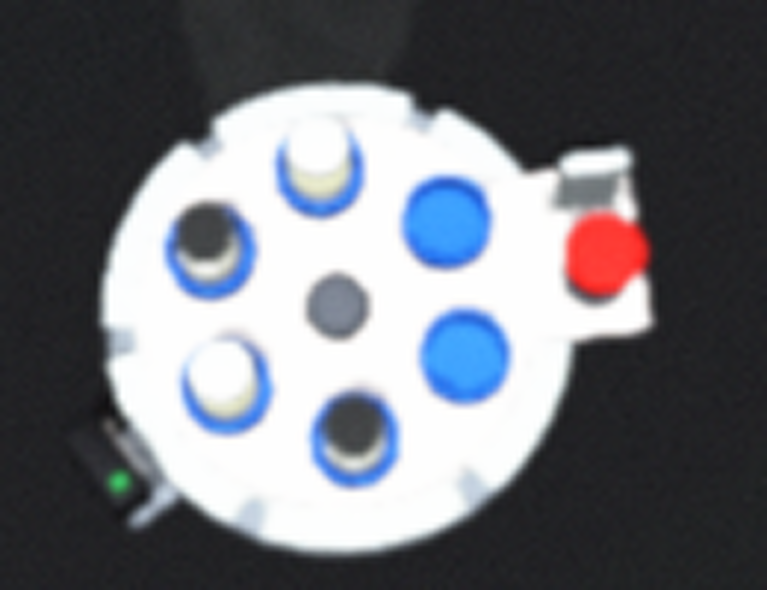

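View pics/sidez.png

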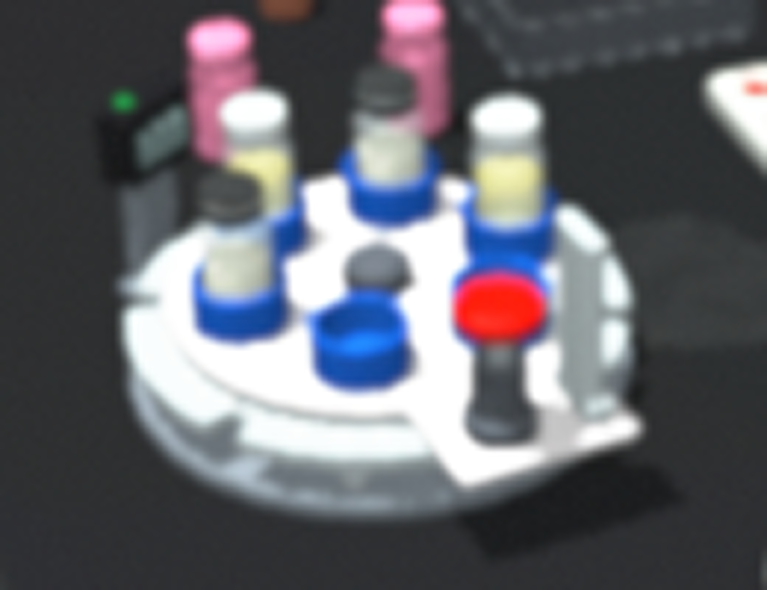

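Top crop: knob disc centre (372.5,192.7), hub (327.1,201.7), post top centre (371.2,177.8), with the four vials and two empty cups as described. Side crop: knob top about (319.5,233), hub top (299.1,226.5), post top (333.7,218.5).

Run:
```python
from h import *
t=camera("top");s=camera("side")
print("knob tri",tri(t,(372.6,192.7),s,(319.4,233)),"plane",plane(t,(372.6,192.7),.092),plane(s,(319.4,233),.092))
print("hub tri",tri(t,(327.1,201.7),s,(299.1,226.5)))
print("post",tri(t,(371.2,177.8),s,(333.8,218.5)),plane(t,(371.2,177.8),.112))
# centre from cups' blue rings: two empty cups contours + ellipse of plate
pts=[plane(t,p,.05) for p in((345.6,187.5),(348.9,210.3))]; print("cups",pts,np.linalg.norm(pts[0]-pts[1]))
m=(t["color"].min(2)>150).astype(np.uint8);m[:,:280]=0;m[:,362:]=0;m[:160]=0;m[250:]=0
k=max(cv2.findContours(m,0,1)[0],key=cv2.contourArea)[:,0]
k=k[k[:,0]<350]
w=np.array([plane(t,p,.028) for p in k.astype(float)])
w=w[cv2.convexHull(k.astype(np.int32),returnPoints=False).ravel()]
A=np.c_[2*w,np.ones(len(w))];q=np.linalg.lstsq(A,(w**2).sum(1),rcond=None)[0];print("plate c",q[:2],np.sqrt(q[2]+q[:2]@q[:2]))
for n,z in(("hub38",.038),("hub45",.045)): print(n,plane(t,(327.1,201.7),z))
```

```text
knob tri [ 0.50232442 -0.13468382  0.09115179] plane [ 0.50091368 -0.13434144] [ 0.50362636 -0.13577336]
hub tri [ 0.49181391 -0.03084815  0.04703966]
post [ 0.53262368 -0.1310818   0.11551141] [ 0.53104267 -0.13077303]
cups [array([ 0.52267287, -0.0747039 ]), array([ 0.46827133, -0.08107885])] 0.054773788251898006
plate c [ 0.48947975 -0.02812239] 0.09586557203428502
hub38 [ 0.49176656 -0.0304526 ]
hub45 [ 0.49054912 -0.03053332]
```

Results agree with the text: knob (0.502,-0.134), height 0.091, 104 mm from the centre at (0.490,-0.031), and the post lies 31 mm ahead tangentially. The knob direction is -83.3°. I close the fingers and travel, turning tool y to point radially outward.

play_rows(
  increments="0 0 0.13 -0.035 -0.03 0 0; 0 0 0.26 -0.07 -0.06 0 0; 0 0 0.4 -0.11 -0.09 0 0; 0 0 0.54 -0.15 -0.12 0 0; 0 0 0.68 -0.19 -0.155 0 0; 0 0 0.82 -0.23 -0.185 0 0; 0 0 0.96 -0.265 -0.215 0 0; 0 0 1.1 -0.3 -0.245 0 0",
  grip_force=5,
)

```text
time: 1.1
ee_pos: [0.3795, 0.3, 0.1898]
eef_rot: [0.619, 0.785, 0.0, -0.0]
ft_force: [1.4, 0.8, -0.1]
width: 0.0313
grip_force: 0.0
```

```bash
cat >> h.py <<'E'
from scipy.spatial.transform import Rotation as R
C=np.array([.490,-.031]);PHI0=-83.3
def goal(phi,z,ahead,rad=.104):
    "tool y outward at base angle phi (deg, relative to PHI0), tip 'ahead' m ccw of the knob line"
    a=np.radians(PHI0+phi);u=np.array([np.cos(a),np.sin(a),0]);t=np.array([-u[1],u[0],0])
    return np.r_[C,0]+rad*u+ahead*t+[0,0,z],R.from_matrix(np.c_[np.cross(u,[0,0,-1]),u,[0,0,-1]])
def inc(p,r,g):
    R0=R.from_quat(r);return np.r_[(R0.inv()*g[1]).as_rotvec(),R0.inv().apply(g[0]-p)].round(4)
E
python3 - <<'E'
from h import *
s=read_state();print(s["ee_pos"],s["eef_rot"],s["joint_positions"],s["width"])
print(inc(s["ee_pos"],s["eef_rot"],goal(0,.15,0)))
E
```

```text
[0.37948762 0.30004386 0.18980194] [ 6.19089987e-01  7.85319962e-01  3.75620265e-04 -6.73160539e-05] [-1.02375683  0.00910908  0.2635609   1.83507588 -0.0027145   1.2969988
 -0.52384477] 0.031259910955736075
[-1.0000e-04 -9.0000e-04  1.6895e+00 -4.5100e-01  1.7800e-02  3.9600e-02]
```

play_rows(
  increments="0 0 0.14 -0.045 0.002 0 0; 0 0 0.28 -0.09 0.004 0 0; 0 0 0.42 -0.135 0.006 0 0; 0 0 0.56 -0.18 0.008 0 0; 0 0 0.7 -0.225 0.01 0 0; 0 0 0.84 -0.27 0.012 0 0; 0 0 0.98 -0.315 0.014 0 0; 0 0 1.12 -0.36 0.015 0 0",
)

```text
time: 1.9
ee_pos: [0.4794, -0.0456, 0.1898]
eef_rot: [0.942, 0.337, 0.001, -0.0]
ft_force: [0.4, 0.6, -0.1]
width: 0.0003
grip_force: 0.0
```

Run:
```python
from h import *
s=read_state();print(s["ee_pos"],s["joint_positions"],s["width"])
print(inc(s["ee_pos"],s["eef_rot"],goal(0,.15,0)))
```

```text
[ 0.47943224 -0.04561124  0.18982326] [-0.63953427 -0.01607594  0.64274519  1.85602439  0.00933184  1.29760729
 -0.88293496] 0.000317280600827747
[-3.000e-04 -1.000e-03  5.703e-01 -3.880e-02  8.290e-02  3.980e-02]
```

play_rows(
  increments="0 0 0.14 -0.01 0.02 0 0; 0 0 0.28 -0.02 0.04 0 0; 0 0 0.42 -0.03 0.06 0 0; 0 0 0.57 -0.039 0.083 0 0; 0 -0.001 0.57 -0.039 0.083 0.02 0; 0 -0.001 0.57 -0.039 0.083 0.04 0; 0 -0.001 0.57 -0.039 0.083 0.055 0; 0 -0.001 0.57 -0.039 0.083 0.055 0",
)

```text
time: 2.7
ee_pos: [0.5009, -0.1324, 0.1328]
eef_rot: [0.998, 0.061, -0.002, 0.0]
ft_force: [-0.3, -0.2, -0.2]
width: 0.0003
grip_force: 0.0
```

Run:
```python
from h import *
s=read_state();print(s["ee_pos"],s["joint_positions"],s["ft_force"])
print(inc(s["ee_pos"],s["eef_rot"],goal(0,.082,0)))
t=camera("top")["color"];d=camera("side")["color"]
f=lambda I,x,y:cv2.resize(I[y-50:y+50,x-66:x+66,::-1],(396,300),interpolation=cv2.INTER_CUBIC)
cv2.imwrite("pics/a.png",np.hstack([f(t,350,195),f(d,315,215)]))
```

```text
[ 0.50089105 -0.13241732  0.13284793] [-0.5147945   0.15819505  0.75587695  1.84701577 -0.11546156  1.18525732
 -1.16930476] [-0.3372259  -0.17821517 -0.21450228]
[-0.0001  0.0041  0.0057  0.0012  0.002   0.0508]
```

View pics/a.png

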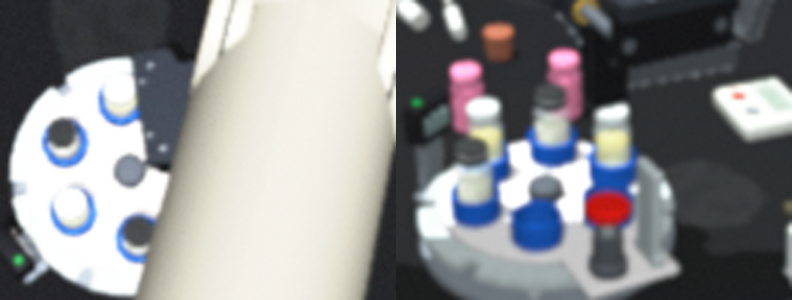

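The arm hides the knob from above; in the side crop the dark fingers end above the knob around (605,125). I check that against the projected TCP.

Run:
```python
from h import *
s=read_state();d=camera("side");p=proj(d,s["ee_pos"]);print(p,(p-[249,165])*3+[396,0])
I=d["color"]
cv2.imwrite("pics/b.png",cv2.resize(I[160:250,265:385,::-1],None,fx=6,fy=6,interpolation=cv2.INTER_CUBIC))
```

```text
[317.9790639  213.63052181] [602.93719171 145.89156544]
```

View pics/b.png

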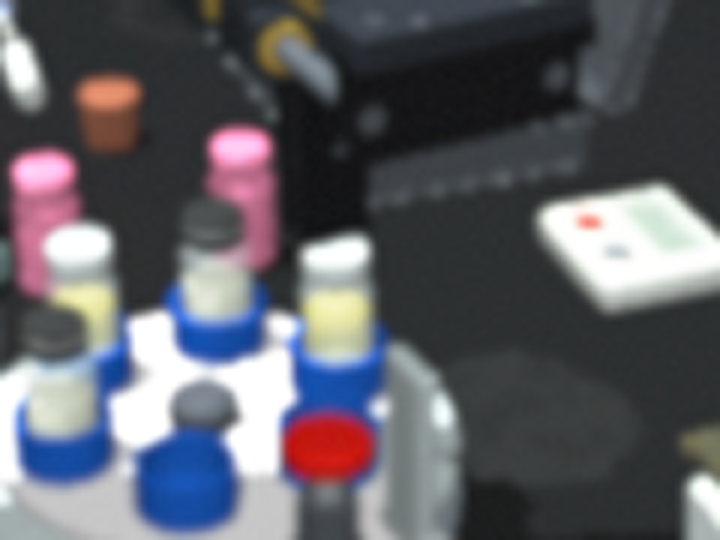

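Run:
```python
from h import *
s=read_state();d=camera("side")
for dz in(0,.02,.035,.05,.07,.1): print(dz,((proj(d,s["ee_pos"]+[0,0,dz])-[265,160])*6).round())
for dx in(-.0375,.0375):print(dx,((proj(d,s["ee_pos"]+[dx,-.095,.07])-[265,160])*6).round(),((proj(d,s["ee_pos"]+[dx,.095,.07])-[265,160])*6).round())
w=camera("wrist");print({k:w[k] for k in w if k!="color"})
M=np.array(w["mount"]);M=np.linalg.inv(M);q=M[:3,3];th=np.arctan2(np.hypot(q[0],q[1]),q[2]);r=w["fx"]*th;print("tcp px",w["cx"]+r*q[0]/np.hypot(q[0],q[1]),w["cy"]+r*q[1]/np.hypot(q[0],q[1]))
cv2.imwrite("pics/w.png",w["color"][...,::-1])
```

```text
0 [319. 321.]
0.02 [318. 266.]
0.035 [318. 225.]
0.05 [317. 183.]
0.07 [316. 125.]
0.1 [315.  37.]
-0.0375 [306. 292.] [114.  25.]
0.0375 [556. 244.] [325.  -8.]
{'fx': 309.70691628693146, 'fy': 309.70691628693146, 'cx': 322.0730403379094, 'cy': 202.17132548353044, 'mount': array([[ 7.88147656e-04, -9.63435116e-01, -2.67940584e-01,
         7.29522002e-02],
       [ 9.99999689e-01,  7.53370706e-04,  2.32602378e-04,
         1.55562482e-04],
       [-2.22387119e-05, -2.67940684e-01,  9.63435410e-01,
        -1.95091450e-01],
       [ 0.00000000e+00,  0.00000000e+00,  0.00000000e+00,
         1.00000000e+00]])}
tcp px 321.7493787610614 228.98701971738237
```

View pics/w.png

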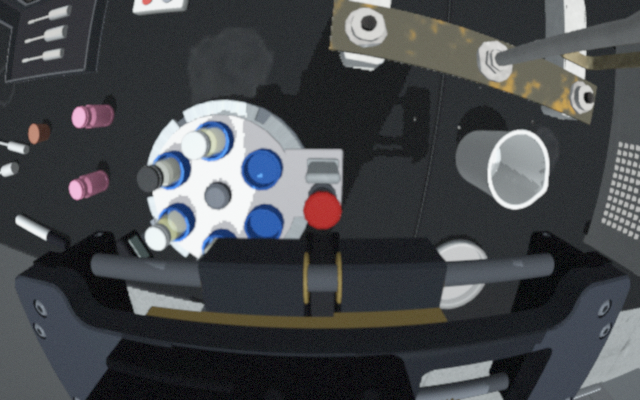

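The wrist view shows the knob at (322,210), with the closed fingertip just below it at (322,235), centred laterally. The side view leaves the tip height unclear, so I descend and feel for contact.

play_rows(
  increments="0 0.004 0.006 0.001 0.002 0.01 0; 0 0.004 0.006 0.001 0.002 0.02 0; 0 0.004 0.006 0.001 0.002 0.03 0; 0 0.004 0.006 0.001 0.002 0.034 0; 0 0.004 0.006 0.001 0.002 0.036 0; 0 0.004 0.006 0.001 0.002 0.037 0; 0 0.004 0.006 0.001 0.002 0.037 0",
)

```text
time: 3.65
ee_pos: [0.5035, -0.1345, 0.0976]
eef_rot: [0.998, 0.058, 0.002, 0.0]
ft_force: [-1.1, 0.2, 0.2]
width: 0.0006
grip_force: 0.0
```

Run:
```python
from h import *
s=read_state();d=camera("side");print(s["ee_pos"],s["ft_force"],((proj(d,s["ee_pos"])-[265,160])*6).round())
print(inc(s["ee_pos"],s["eef_rot"],goal(0,.09,0)))
I=d["color"]
cv2.imwrite("pics/c.png",cv2.resize(I[160:250,265:385,::-1],None,fx=6,fy=6,interpolation=cv2.INTER_CUBIC))
```

```text
[ 0.5035018  -0.13453568  0.09759853] [-1.14222666  0.20128613  0.17414958] [325. 422.]
[ 0.0003 -0.0032 -0.0001 -0.0014 -0.0004  0.0076]
```

View pics/c.png

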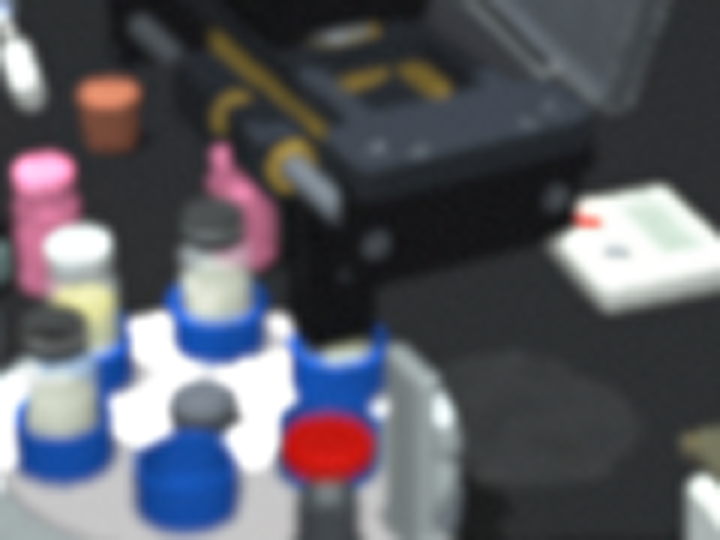

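The fingertip shows at about (335,345), but the reported TCP projects to (325,422), roughly 28 mm lower. I check this with the wrist picture already taken.

Run:
```python
from h import *
w=camera("wrist");M=np.linalg.inv(np.array(w["mount"]));s=read_state();I=w["color"]
def pw(X,p,r):
    q=M[:3,:3]@(R.from_quat(r).inv().apply(np.array(X)-p))+M[:3,3];h=np.hypot(*q[:2]);k=w["fx"]*np.arctan2(h,q[2])/h;return (np.array([w["cx"],w["cy"]])+k*q[:2]).round(1)
print("red",[b for b in blobs(I,(0,170,100),(5,255,255))+blobs(I,(174,170,100),(180,255,255)) if b[1][4]>200])
print("blue",[b for b in blobs(I,(103,150,70),(118,255,255)) if b[1][4]>300])
cup=lambda a:np.r_[C+.055*np.array([np.cos(np.radians(PHI0+a)),np.sin(np.radians(PHI0+a))]),.05]
K=goal(0,.092,0)[0];K2=K+[0,-.016,0];K3=K+[0,.016,0]
for o in([0,0,0],[0,0,.03]):
    p=s["ee_pos"]+o
    print(o,"knob",pw(K,p,s["eef_rot"]),pw(K2,p,s["eef_rot"])-pw(K3,p,s["eef_rot"]),"cups",pw(cup(30),p,s["eef_rot"]),pw(cup(-30),p,s["eef_rot"]),"hub",pw(np.r_[C,.045],p,s["eef_rot"]))
print(s["joint_positions"])
cv2.imwrite("pics/w2.png",cv2.resize(I[140:300,220:420,::-1],None,fx=3.7,fy=3.7,interpolation=cv2.INTER_CUBIC))
```

```text
red [([319.2, 221.2], [299, 205, 43, 34, 1033])]
blue [([205.1, 143.0], [180, 125, 39, 43, 467]), ([250.5, 177.7], [228, 155, 46, 47, 1638]), ([158.3, 177.0], [134, 159, 38, 42, 426]), ([165.0, 231.3], [140, 216, 39, 44, 480]), ([255.0, 229.8], [234, 218, 42, 21, 657])]
[0, 0, 0] knob [321.2 228.1] [45.9  5.1] cups [251.9 177.8] [255.9 240.8] hub [203.1 208.3]
[0, 0, 0.03] knob [321.3 214.9] [40.5  4.5] cups [259.1 171.6] [262.1 228.8] hub [214.1 199.6]
[-0.49520444  0.20501921  0.75082832  1.88581098 -0.15717158  1.10640744
 -1.13855178]
```

View pics/w2.png

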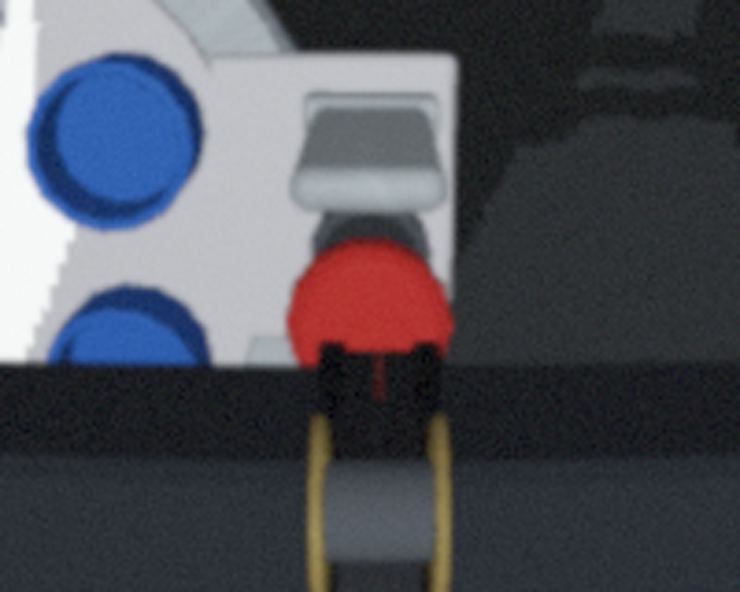

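Wrist projection confirms the reported height (cup predicted (252,178), seen (250.5,177.7)), and the knob is centred under the tip. The tip only seems shorter than the TCP, so I keep descending on force.

play_rows(
  increments="0 -0.002 0 -0.001 0 0.002 0; 0 -0.002 0 -0.001 0 0.004 0; 0 -0.002 0 -0.001 0 0.006 0; 0 -0.002 0 -0.001 0 0.008 0; 0 -0.002 0 -0.001 0 0.009 0; 0 -0.002 0 -0.001 0 0.009 0",
)

```text
time: 4.35
ee_pos: [0.5023, -0.1346, 0.0883]
eef_rot: [0.998, 0.058, 0.0, 0.0]
ft_force: [0.7, 0.0, 0.1]
width: 0.0006
grip_force: 0.0
```

play_rows(
  increments="0 0 0 0 0 0.003 0; 0 0 0 0 0 0.006 0; 0 0 0 0 0 0.009 0; 0 0 0 0 0 0.011 0; 0 0 0 0 0 0.013 0; 0 0 0 0 0 0.015 0; 0 0 0 0 0 0.016 0; 0 0 0 0 0 0.016 0",
)

```text
time: 5.15
ee_pos: [0.5024, -0.1346, 0.0724]
eef_rot: [0.998, 0.058, 0.0, 0.0]
ft_force: [-0.5, 0.3, 1.0]
width: 0.0007
grip_force: 0.0
```

play_rows(
  increments="0 0 0 0 0 0.002 0; 0 0 0 0 0 0.003 0; 0 0 0 0 0 0.004 0; 0 0 0 0 0 0.004 0",
)

```text
time: 5.55
ee_pos: [0.5024, -0.1346, 0.0684]
eef_rot: [0.998, 0.058, 0.0, 0.0]
ft_force: [-0.7, -0.1, 0.5]
width: 0.0005
grip_force: 0.0
```

Run:
```python
from h import *
s=read_state();d=camera("side");print(s["ee_pos"],s["ft_force"])
print("red",[b for b in blobs(d["color"],(0,170,80),(5,255,255),8)+blobs(d["color"],(174,170,80),(180,255,255),8) if 300<b[0][0]<340 and b[0][1]>200])
I=d["color"]
cv2.imwrite("pics/e.png",cv2.resize(I[160:250,265:385,::-1],None,fx=6,fy=6,interpolation=cv2.INTER_CUBIC))
```

```text
[ 0.50236723 -0.13455129  0.06837638] [-0.65667722 -0.13485945  0.491491  ]
red [([319.2, 234.2], [313, 230, 13, 10, 88]), ([314.4, 234.5], [312, 230, 6, 10, 14]), ([324.3, 235.0], [322, 230, 5, 10, 12])]
```

View pics/e.png

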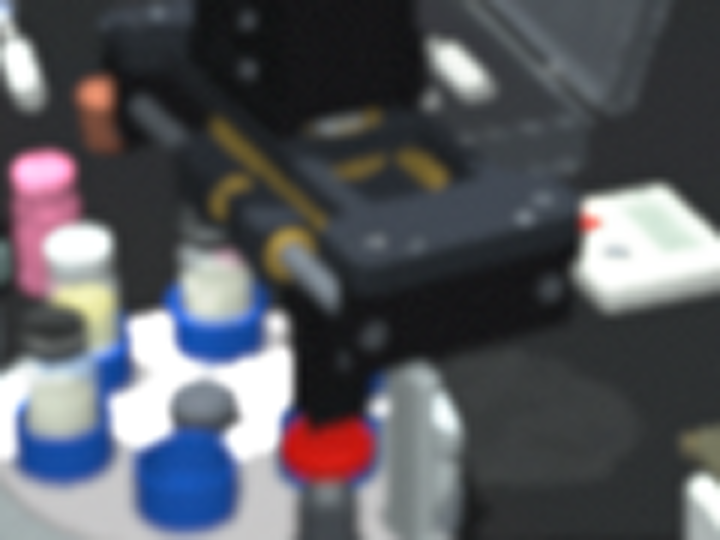

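The tip is now just above the knob at (335,425) against the knob top at (328,440), so contact should come a few mm lower. I continue in 1 mm steps.

play_rows(
  increments="0 0 0 0 0 0.001 0; 0 0 0 0 0 0.002 0; 0 0 0 0 0 0.003 0; 0 0 0 0 0 0.004 0; 0 0 0 0 0 0.005 0; 0 0 0 0 0 0.006 0; 0 0 0 0 0 0.006 0",
)

```text
time: 6.3
ee_pos: [0.5023, -0.1346, 0.0623]
eef_rot: [0.998, 0.058, 0.0, 0.0]
ft_force: [-0.5, -0.0, 0.3]
width: 0.0004
grip_force: 0.0
```

play_rows(
  increments="0 0 0 0 0 0.001 0; 0 0 0 0 0 0.002 0; 0 0 0 0 0 0.003 0; 0 0 0 0 0 0.003 0",
)

```text
time: 6.7
ee_pos: [0.5025, -0.1346, 0.0595]
eef_rot: [0.998, 0.058, 0.001, 0.0]
ft_force: [-0.1, -0.3, 1.0]
width: 0.0007
grip_force: 0.4
```

```bash
cat > k.py <<'E'
from h import *
s=read_state();d=camera("side");I=d["color"]
h=cv2.cvtColor(I,cv2.COLOR_RGB2HSV);m=((h[...,0]<6)|(h[...,0]>173))&(h[...,1]>150)&(h[...,2]>60);m[:200]=0;m[:,:290]=0;m[:,400:]=0
y,x=np.nonzero(m);print(s["ee_pos"].round(4),s["ft_force"].round(2),"red box",x.min(),x.max(),y.min(),y.max(),len(x))
E
python3 k.py
```

```text
[ 0.5025 -0.1346  0.0595] [-0.1  -0.34  1.01] red box 312 326 232 239 84
```

play_rows(
  increments="0 0 0 0 0 0.001 0; 0 0 0 0 0 0.002 0; 0 0 0 0 0 0.002 0",
)

```text
time: 7.05
ee_pos: [0.5026, -0.1346, 0.0575]
eef_rot: [0.998, 0.058, 0.001, 0.0]
ft_force: [-0.7, 0.7, 3.3]
width: 0.0003
grip_force: 1.7
```

```bash
python3 k.py
```

```text
[ 0.5026 -0.1346  0.0575] [-0.73  0.66  3.32] red box 312 326 233 240 86
```

Contact is at TCP z of about 0.0585. Now I press about 9 mm.

play_rows(
  increments="0 0 0 0 0 0.002 0; 0 0 0 0 0 0.004 0; 0 0 0 0 0 0.005 0; 0 0 0 0 0 0.006 0; 0 0 0 0 0 0.007 0; 0 0 0 0 0 0.008 0; 0 0 0 0 0 0.008 0",
)

```text
time: 7.8
ee_pos: [0.5027, -0.1346, 0.0495]
eef_rot: [0.998, 0.058, 0.001, 0.0]
ft_force: [-0.8, -0.5, 5.6]
width: 0.0003
grip_force: 2.9
```

```bash
python3 k.py
python3 - <<'E'
from h import *
s=read_state();z=s["ee_pos"][2]
for i in range(1,9): print(i,inc(s["ee_pos"],s["eef_rot"],goal(0,z,.002*i)))
E
```

```text
[ 0.5027 -0.1346  0.0495] [-0.78 -0.5   5.55] red box 312 326 236 244 82
1 [ 0.0003 -0.0014 -0.0001  0.0015 -0.0004  0.    ]
2 [ 0.0003 -0.0014 -0.0001  0.0035 -0.0004  0.    ]
3 [ 0.0003 -0.0014 -0.0001  0.0055 -0.0004  0.    ]
4 [ 0.0003 -0.0014 -0.0001  0.0075 -0.0004  0.    ]
5 [ 0.0003 -0.0014 -0.0001  0.0095 -0.0004  0.    ]
6 [ 0.0003 -0.0014 -0.0001  0.0115 -0.0004  0.    ]
7 [ 0.0003 -0.0014 -0.0001  0.0135 -0.0004  0.    ]
8 [ 0.0003 -0.0014 -0.0001  0.0155 -0.0004  0.    ]
```

play_rows(
  increments="0 -0.001 0 0.002 0 0.001 0; 0 -0.001 0 0.005 0 0.001 0; 0 -0.001 0 0.008 0 0.001 0; 0 -0.001 0 0.011 0 0.001 0; 0 -0.001 0 0.013 0 0.001 0; 0 -0.001 0 0.015 0 0.001 0; 0 -0.001 0 0.016 0 0.001 0; 0 -0.001 0 0.016 0 0.001 0",
)

```text
time: 8.65
ee_pos: [0.5185, -0.1321, 0.0485]
eef_rot: [0.998, 0.059, -0.0, -0.0]
ft_force: [-0.7, 1.6, 6.2]
width: 0.0006
grip_force: 3.1
```

```bash
python3 k.py
cat > arc.py <<'E'
from h import *
import sys
a,b,z,ah=map(float,sys.argv[1:5]);s=read_state()
for i in range(1,9): print(inc(s["ee_pos"],s["eef_rot"],goal(a+(b-a)*i/8,z,ah)))
E
python3 arc.py 0 12 .0485 .0175
```

```text
[ 0.5185 -0.1321  0.0485] [-0.75  1.55  6.24] red box 319 332 234 242 84
[-0.0005 -0.0001 -0.0258  0.0037 -0.0002  0.    ]
[-0.0005 -0.0001 -0.052   0.0064 -0.0008  0.    ]
[-0.0005 -0.0001 -0.0782  0.0091 -0.0014  0.    ]
[-5.000e-04 -1.000e-04 -1.044e-01  1.170e-02 -2.200e-03  0.000e+00]
[-0.0005 -0.0002 -0.1306  0.0144 -0.0029  0.    ]
[-0.0005 -0.0002 -0.1567  0.017  -0.0038  0.    ]
[-0.0005 -0.0002 -0.1829  0.0196 -0.0047  0.    ]
[-5.000e-04 -2.000e-04 -2.091e-01  2.220e-02 -5.700e-03  0.000e+00]
```

The knob followed the tip by friction, so the table has already turned about 9°. I continue along the arc centred on the knob.

```bash
python3 arc.py 9 29 .0485 0
```

```text
[-5.000e-04 -2.000e-04 -2.004e-01  4.200e-03 -1.800e-03  0.000e+00]
[-5.00e-04 -2.00e-04 -2.44e-01  8.60e-03 -2.80e-03  0.00e+00]
[-5.000e-04 -2.000e-04 -2.876e-01  1.300e-02 -4.000e-03  0.000e+00]
[-5.000e-04 -2.000e-04 -3.313e-01  1.730e-02 -5.400e-03  0.000e+00]
[-5.000e-04 -2.000e-04 -3.749e-01  2.160e-02 -7.000e-03  0.000e+00]
[-5.000e-04 -2.000e-04 -4.185e-01  2.580e-02 -8.700e-03  0.000e+00]
[-5.000e-04 -2.000e-04 -4.622e-01  2.990e-02 -1.070e-02  0.000e+00]
[-5.000e-04 -2.000e-04 -5.058e-01  3.390e-02 -1.280e-02  0.000e+00]
```

play_rows(
  increments="0 0 -0.06 0.004 -0.001 0 0; 0 0 -0.12 0.0085 -0.0025 0 0; 0 0 -0.18 0.013 -0.004 0 0; 0 0 -0.24 0.0175 -0.0055 0 0; 0 0 -0.3 0.0215 -0.007 0 0; 0 0 -0.37 0.026 -0.0085 0 0; 0 0 -0.44 0.03 -0.0105 0 0; 0 0 -0.5 0.034 -0.013 0 0",
)

```text
time: 9.5
ee_pos: [0.5513, -0.1165, 0.0488]
eef_rot: [0.952, 0.305, 0.0, 0.001]
ft_force: [0.6, -2.9, 6.6]
width: 0.0005
grip_force: 3.0
```

```bash
cat >> k.py <<'E'
v=s["ee_pos"][:2]-C;print("tip r %.4f phi %.1f"%(np.linalg.norm(v),np.degrees(np.arctan2(v[1],v[0]))-PHI0),"dq",s["joint_positions"].round(2))
# knob estimate from red box bottom-centre, radius/height assumed: compare to projections
for p in (0,9,20,25,30,40,50,60): print(p,proj(d,goal(p,.080,0)[0]).round(1),end=' ')
print()
E
python3 k.py; python3 arc.py 29 48 .0485 0
```

```text
[ 0.5513 -0.1165  0.0488] [ 0.55 -2.86  6.55] red box 331 344 227 235 83
tip r 0.1052 phi 28.9 dq [-0.38  0.36  0.61  1.82 -0.23  1.04 -0.64]
0 [318.5 237.8] 9 [325.5 235.4] 20 [332.8 231.8] 25 [335.6 229.9] 30 [338.1 227.9] 40 [341.9 223.8] 50 [344.2 219.4] 60 [345.  215.1] 
[ 0.0021 -0.001  -0.041   0.0035 -0.0013  0.0004]
[ 0.0021 -0.0009 -0.0824  0.0078 -0.0015  0.0004]
[ 0.0021 -0.0009 -0.1239  0.0121 -0.002   0.0004]
[ 0.0021 -0.0008 -0.1653  0.0164 -0.0026  0.0004]
[ 0.0021 -0.0008 -0.2068  0.0206 -0.0034  0.0004]
[ 0.0022 -0.0007 -0.2482  0.0248 -0.0044  0.0004]
[ 0.0022 -0.0007 -0.2897  0.0289 -0.0055  0.0004]
[ 0.0022 -0.0007 -0.3311  0.033  -0.0068  0.0004]
```

play_rows(
  increments="0.002 0 -0.04 0.0035 -0.001 0 0; 0.002 0 -0.08 0.008 -0.0015 0 0; 0.002 0 -0.125 0.012 -0.002 0 0; 0.002 0 -0.165 0.0165 -0.0025 0 0; 0.002 0 -0.205 0.0205 -0.0035 0 0; 0.002 0 -0.25 0.025 -0.0045 0 0; 0.002 0 -0.29 0.029 -0.0055 0 0; 0.002 0 -0.33 0.033 -0.007 0 0",
)

```text
time: 10.35
ee_pos: [0.5751, -0.0924, 0.0493]
eef_rot: [0.89, 0.456, 0.001, 0.001]
ft_force: [2.9, -4.2, 5.2]
width: 0.0002
grip_force: 3.0
```

```bash
python3 k.py; python3 arc.py 48 55 .0485 0 | tail -1
```

```text
[ 0.5751 -0.0924  0.0493] [ 2.93 -4.18  5.23] red box 337 351 218 227 86
tip r 0.1050 phi 47.5 dq [-0.35  0.39  0.53  1.76 -0.22  1.05 -0.37]
0 [318.5 237.8] 9 [325.5 235.4] 20 [332.8 231.8] 25 [335.6 229.9] 30 [338.1 227.9] 40 [341.9 223.8] 50 [344.2 219.4] 60 [345.  215.1] 
[ 0.002  -0.0011 -0.1259  0.0126 -0.0016  0.0009]
```

play_rows(
  increments="0 0 -0.03 0.003 0 0 0; 0 0 -0.06 0.006 -0.0005 0 0; 0 0 -0.09 0.009 -0.001 0 0; 0 0 -0.11 0.011 -0.001 0 0; 0 0 -0.11 0.011 -0.001 -0.004 0; 0 0 -0.11 0.011 -0.001 -0.008 0; 0 0 -0.11 0.011 -0.001 -0.011 0; 0 0 -0.11 0.011 -0.001 -0.013 0",
)

```text
time: 11.2
ee_pos: [0.5784, -0.0813, 0.0613]
eef_rot: [0.864, 0.504, -0.001, -0.001]
ft_force: [1.3, 0.3, -0.1]
width: 0.0005
grip_force: 0.0
```

```bash
python3 k.py; python3 arc.py 54 54 .061 0.010 | tail -1;python3 arc.py 54 54 .061 0.0175 | tail -1
```

```text
[ 0.5784 -0.0813  0.0613] [ 1.26  0.31 -0.14] red box 338 352 213 221 106
tip r 0.1017 phi 53.7 dq [-0.35  0.38  0.51  1.74 -0.21  1.08 -0.29]
0 [318.5 237.8] 9 [325.5 235.4] 20 [332.8 231.8] 25 [335.6 229.9] 30 [338.1 227.9] 40 [341.9 223.8] 50 [344.2 219.4] 60 [345.  215.1] 
[-0.0026 -0.0003 -0.0026  0.0105  0.002   0.0006]
[-0.0026 -0.0003 -0.0026  0.018   0.002   0.0006]
```

The tip is free of the knob with the table near 54°. Now I push the post ahead of it.

play_rows(
  increments="0 0 0 0.004 0.001 0 0; 0 0 0 0.008 0.002 0 0; 0 0 0 0.012 0.002 0 0; 0 0 0 0.015 0.002 0 0; 0 0 0 0.017 0.002 0 0; 0 0 0 0.018 0.002 0 0; 0 0 0 0.019 0.002 0 0; 0 0 0 0.019 0.002 0 0",
)

```text
time: 12.05
ee_pos: [0.5896, -0.0662, 0.0612]
eef_rot: [0.864, 0.504, -0.001, -0.001]
ft_force: [-3.6, -1.8, -0.0]
width: 0.0006
grip_force: 1.8
```

```bash
python3 k.py; python3 arc.py 54 62 .061 0.0175
```

```text
[ 0.5896 -0.0662  0.0612] [-3.62 -1.82 -0.05] red box 338 353 212 220 112
tip r 0.1056 phi 63.9 dq [-0.37  0.4   0.5   1.72 -0.21  1.08 -0.32]
0 [318.5 237.8] 9 [325.5 235.4] 20 [332.8 231.8] 25 [335.6 229.9] 30 [338.1 227.9] 40 [341.9 223.8] 50 [344.2 219.4] 60 [345.  215.1] 
[-0.0026  0.0001 -0.0203  0.0012 -0.0005  0.0002]
[-0.0026  0.0001 -0.0377  0.003  -0.0008  0.0002]
[-0.0026  0.0001 -0.0552  0.0048 -0.0012  0.0002]
[-0.0026  0.0001 -0.0726  0.0066 -0.0016  0.0002]
[-0.0026  0.     -0.0901  0.0084 -0.0021  0.0002]
[-0.0026  0.     -0.1075  0.0102 -0.0026  0.0002]
[-0.0026 -0.     -0.125   0.0119 -0.0031  0.0002]
[-0.0026 -0.     -0.1424  0.0137 -0.0036  0.0002]
```

Contact with the post is about 4 N. I push on along the arc in small steps.

play_rows(
  increments="0 0 -0.02 0.002 0 0 0; 0 0 -0.04 0.004 -0.0005 0 0; 0 0 -0.055 0.006 -0.001 0 0; 0 0 -0.07 0.0075 -0.0015 0 0; 0 0 -0.08 0.009 -0.002 0 0; 0 0 -0.09 0.01 -0.002 0 0; 0 0 -0.09 0.01 -0.002 0 0",
)

```text
time: 12.8
ee_pos: [0.5941, -0.0558, 0.0619]
eef_rot: [0.84, 0.543, 0.0, -0.001]
ft_force: [-0.6, 0.1, 0.1]
width: 0.0004
grip_force: 0.1
```

```bash
python3 k.py
```

```text
[ 0.5941 -0.0558  0.0619] [-0.56  0.09  0.12] red box 339 354 207 215 115
tip r 0.1070 phi 69.9 dq [-0.37  0.4   0.48  1.71 -0.21  1.08 -0.25]
0 [318.5 237.8] 9 [325.5 235.4] 20 [332.8 231.8] 25 [335.6 229.9] 30 [338.1 227.9] 40 [341.9 223.8] 50 [344.2 219.4] 60 [345.  215.1]
```

play_rows(
  increments="0 0 0 0.001 0 0 0; 0 0 0 0.002 0 0 0; 0 0 0 0.003 0 0 0; 0 0 0 0.003 0 0 0",
)

```text
time: 13.25
ee_pos: [0.5942, -0.0552, 0.0619]
eef_rot: [0.84, 0.542, -0.001, -0.0]
ft_force: [-4.3, -5.8, 4.9]
width: 0.0007
grip_force: 3.4
```

```bash
python3 k.py
```

```text
[ 0.5942 -0.0552  0.0619] [-4.35 -5.76  4.94] red box 339 353 206 215 117
tip r 0.1070 phi 70.2 dq [-0.37  0.4   0.48  1.71 -0.2   1.09 -0.25]
0 [318.5 237.8] 9 [325.5 235.4] 20 [332.8 231.8] 25 [335.6 229.9] 30 [338.1 227.9] 40 [341.9 223.8] 50 [344.2 219.4] 60 [345.  215.1]
```

Commanded 3 mm, moved 0.7 mm: the table is locked. I back off and lift away.

play_rows(
  increments="0 0 0 -0.004 0 0 0; 0 0 0 -0.008 0 0 0; 0 0 0 -0.01 0 -0.01 0; 0 0 0 -0.01 0 -0.03 0; 0 0 0 -0.01 0 -0.06 0; 0 0 0 -0.01 0 -0.1 0; 0 0 0 -0.01 0 -0.13 0; 0 0 0 -0.01 0 -0.13 0",
)

```text
time: 14.1
ee_pos: [0.5931, -0.0631, 0.197]
eef_rot: [0.84, 0.542, 0.003, 0.001]
ft_force: [-0.2, 0.1, -1.2]
width: 0.0004
grip_force: 0.0
```

```bash
python3 k.py
python3 - <<'E'
from h import *
w=camera("wrist");M=np.linalg.inv(np.array(w["mount"]));s=read_state();I=w["color"]
def pw(X,p,r):
    q=M[:3,:3]@(R.from_quat(r).inv().apply(np.array(X)-p))+M[:3,3];h=np.hypot(*q[:2]);k=w["fx"]*np.arctan2(h,q[2])/h;return (np.array([w["cx"],w["cy"]])+k*q[:2]).round(1)
print("red",[b for b in blobs(I,(0,170,100),(5,255,255))+blobs(I,(174,170,100),(180,255,255)) if b[1][4]>150])
for p in(57,60,63):print(p,[pw(goal(p,z,0)[0],s["ee_pos"],s["eef_rot"]) for z in(.092,.0865)])
d=camera("side")
print("side red top",[proj(d,goal(p,z,0)[0]).round(1).tolist() for p in (57,60,63) for z in(.092,.0865)],[b for b in blobs(d["color"],(0,150,80),(6,255,255),8) if 330<b[0][0]<360 and b[0][1]>190])
E
```

```text
[ 0.5931 -0.0631  0.197 ] [-0.15  0.09 -1.24] red box 339 353 208 215 105
tip r 0.1080 phi 66.0 dq [-0.39  0.27  0.52  1.56 -0.14  1.34 -0.28]
0 [318.5 237.8] 9 [325.5 235.4] 20 [332.8 231.8] 25 [335.6 229.9] 30 [338.1 227.9] 40 [341.9 223.8] 50 [344.2 219.4] 60 [345.  215.1] 
red [([319.7, 200.6], [306, 186, 28, 30, 664])]
57 [array([321. , 209.2]), array([321. , 207.7])]
60 [array([321., 204.]), array([321. , 202.5])]
63 [array([320.8, 198.7]), array([320.8, 197.3])]
side red top [[345.0, 211.5], [345.0, 213.8], [345.1, 210.2], [345.1, 212.5], [345.1, 209.0], [345.0, 211.2]] [([346.1, 211.4], [339, 208, 16, 8, 106])]
```

Knob side centroid is (346.1,211.4); the up-and-locked prediction at 60° is about (345,211.5). The table resisted about 7 N and the tool is clear, so I hand in.

```bash
python3 -c "
from bench import *
print(close_job())"
```

```text
the job is handed in; nothing more can be done
None
```

I pressed the plunger and turned the table counter-clockwise to the next notch (about 60°), where it held against a push of about 7 N with the knob up. The arm is clear and the job is handed in, but I took no final picture of the vials and the verdict was not shown.

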